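# Close up the vacuum unit's access panel

### The job

On the bench vacuum unit, swing the yellow guard open by its red handle to about a right angle and leave it open. Turn the orange quarter-turn fastener on the access panel clockwise until the slot along its top lines up with the white marks, and only then press the panel down against its frame until it is flush, with the slot still lined up. Finish while the gripper is still holding the panel pressed down, and leave the other things on the bench where they are.

Things in the scene. Friction and masses are not known exactly. Their poses are not given: they have to be found in the camera images.
- vacuum_unit: grey and blue vacuum unit, fixed, 285 x 190 mm. Origin on the bench below the fastener's axis, z up. Low deck x -80 to 85, y -95 to 95 mm, dark frame's top 66 mm up; blue motor box x 85 to 200 mm, 105 mm high. The dark teal access panel, 120 (x) x 136 (y) mm, lies mid-deck in the frame, under the guard. White marks on panel and frame run along y either side of the fastener.
- guard (a joint): angle of the guard about its upright hinge (rad): 0 shut, up to 1.9; opens counter-clockwise from above. Starts 0 to 0.12, stays where left (friction 0.12 N m). A yellow front leaf (185 mm long, 68 to 126 mm above the bench) carries a clear, yellow-edged roof 150 x 185 mm, top 128 mm above the bench, which covers panel and fastener when shut.
- guard_hinge (a point): point on the guard's upright hinge axis, 128 mm above the bench, at x -85, y -95 mm of the vacuum unit.
- guard_handle (a point): grip point of the guard's handle: an upright round red post, 18 mm in diameter, standing from 128 to 178 mm above the bench on the roof; this point is on its axis 157 mm above the bench, 166 mm from the hinge axis (at x -70, y 70 mm of the vacuum unit when shut).
- fastener (a joint): angle of the quarter-turn fastener (rad), growing clockwise from above; travel 0 to 2.0, starts 0.2 to 0.65. At 1.571 its slot lies along the white marks (the unit's y axis), at 0 along the unit's x axis; past 1.571 it is overturned. It stays where it is left (friction 0.06 N m).
- fastener_grip (a point): grip point of the fastener, on its axis, 98 mm above the bench while the panel is up. Orange upright bar 46 mm long, 14 mm thick, 32 mm high (78 to 110 mm above the bench), black slot line along its top, on a black disc 52 mm across. The point's x axis runs along bar and slot; it turns with the fastener and goes down with the panel.
- panel (a joint): how far the access panel is pressed down (m): 0 up on its spring (top 6 mm proud of the frame), 0.006 pressed home and flush. It springs back when let go; it starts to move at about 5 N and is fully down at about 12 N. Pushing down on the fastener, which is mounted on it, moves it too.
- panel_top (a point): middle of the panel's top face (under the fastener), 72 mm above the bench when up; it goes straight down with the panel.
- tape_roll: bystander: small blue tape roll, 52 mm across, 18 mm high, lying on the motor box of the vacuum unit. Origin under its centre.
- spatula: bystander: spatula lying on the green mat, low enough for the guard to swing over it. Origin under its middle, x along it.
- wax_jar: bystander: amber jar, 70 mm across, 80 mm high. Origin under its centre.
- foot_cast: bystander: white plaster foot cast, about 220 x 75 x 50 mm. Origin under its middle.
- wrench: bystander: steel wrench lying on the bench. Origin under its middle, x along it.
- mixing_cup: bystander: white open cup, 72 mm across, 60 mm high. Origin under its centre.

How it is judged (in metres and radians):
On the way, in this order (a step that is already met when the one before it is completed fails the run):
1. the guard is swung open to about a right angle (value of joint guard above 1.3 rad), for 0.2 s.
2. the fastener's slot is lined up with the white marks while the panel is still up (value of joint fastener between 1.431 and 1.711 rad and value of joint guard above 1.3 rad and value of joint panel below 0.003 m), for 0.2 s.
3. the gripper presses the panel flush against its frame, slot still lined up (value of joint fastener between 1.431 and 1.711 rad and value of joint panel above 0.0045 m and contact force between panel and the fingers above 3 N), for 0.5 s.
At the end, for the whole second after the job is handed in: Guard open at least 1.3 rad; slot within 0.14 rad (8 degrees) of the white marks; panel within 1.5 mm of fully pressed down (joint at least 0.0045 m) and held there by the gripper's fingers with at least 3 N; every bystander within 30 mm of its start (all of step 3 and value of joint guard above 1.3 rad and distance of each of spatula, wax_jar, foot_cast, wrench, mixing_cup, tape_roll from where it was at the start of the episode below 0.03 m); the arm keeps its last pose, push and grip.
It fails at once if a bystander is knocked over or pushed away by more than 30 mm (distance of any of spatula, wax_jar, foot_cast, wrench, mixing_cup, tape_roll from where it was at the start of the episode above 0.03 m or angle between any of spatula, wax_jar, foot_cast, wrench, mixing_cup, tape_roll's own z axis and vertical above 0.5 rad).
It also fails if it takes over 54 s, if anything falls off the work surface, if the arm or the gripper's body presses on something with over 40 N, if the wrist force passes 120 N, or if a joint passes its speed limit or range.

### The arm

A 6-joint arm with a two-finger parallel gripper is mounted at the origin on the work surface. World frame = base frame: x ahead of the robot, y to its left, z up, the work surface at z = 0. Lengths are in mm, angles in rad, forces in N, time in s.
With the tool pointing down it reaches from about 350 to 775 mm from the base axis. Payload 7.3 kg.
Tool frame: the origin (TCP) lies midway between the tips of the shut fingers; the grasp point (between the pads) lies 19 mm behind it; z points along the fingers, y is the line along which they close (so a half turn about z gives the same grasp; the last joint's range is limited). The gripper opens to 92 mm and grips with 3 to 60 N. Pads are 19 mm wide; open, the fingers measure 130 mm over their backs; the gripper's body (75 mm by 190 mm) begins 47 mm behind the grasp point.
Start: joints at [-1.325, 0.342, 1.524, -0, 1.275, -0.146], TCP at [200.496, -485.228, 226.741] pointing down, gripper open.
Joint ranges: [-2.53, 2.53], [-0.77, 2.02], [0.04, 2.7], [-1, 4.14], [0.28, 2.66], [-3.11, 3.11]. Speed limits (rad/s): [2.57, 2.57, 3.14, 3.14, 3.14, 3.14].

### API

Orientations are given as [roll, pitch, yaw] about the fixed x, y, z axes, in that order (R = Rz(yaw) Ry(pitch) Rx(roll)).
In Python, from plant import get_obs, capture, camera_model, close_job, search_frame, regions_of, pinpoint gives the robot as it stands. The module is installed in compiled form; this text tells all that it offers.
- The arm moves only by the shell command python3 -m pendant 'ROWS'. ROWS is JSON, one flat list of numbers, 7 for each row, row after row: the shift along the tool's x, y, z in units of 30 mm (1.0 is 30 mm), then the turn, a rotation vector about the tool's x, y, z in units of 4 degrees (1.0 is 4 degrees), then the closure, from -1 (fully open) to 1 (shut), so that 0 is half open. In form: [dx, dy, dz, wx, wy, wz, gripper, dx, dy, dz, wx, wy, wz, gripper, ...]. A call has 1 to 12 rows; each row shifts and turns the commanded pose from where the row before left it, along the tool's axes as they then stand; what a row does not reach is not made up. A row lasts 1/10 s, in which the tool goes at most 50 mm and 8.59 degrees, less where a joint would pass 70% of its speed; a pose out of reach is approached as far as the arm can. A call with a number of a shift or a turn outside -1 to 1 is refused whole. A call with a gripper value outside its range is refused whole. The fingers move at their own pace and stop on an object; the grip force is fixed at half the most. Time passes only in rows, so rows that do not move let the fingers close. It gives the time, the measured TCP pose, the force, the opening and the grip force at its end, in the units of the state.
- get_obs(): the state, without advancing time (a new reading comes with each control period).
- capture(name): name is "side" or "top"; returns the picture (420x560x3 uint8, red, green, blue); there is no depth.
- camera_model(name): a dict with "fov_y" (degrees; the focal length in pixels is half the picture's height over the tangent of half this angle, whatever the lens; pixels are square), "cx", "cy" (the principal point, pixels), "pose" (4x4, takes a point from camera to world coordinates). Camera axes: x right, y up, looking along -z (the intrinsics and any distortion apply to the point x, -y, -z); pixel columns grow to the right and rows downward; lengths in mm; the calibration is good to about 2 mm. A picture is of the moment at which its call begins. camera_model takes no time and is no camera call.
- close_job(): hands the job in; it is judged then, once.
Trained networks look in the newest picture that a camera, given by its name, has taken for a name from the list of things; names that differ only in an ending like _2 or _b are one class to them, and where a whole thing is asked for, a point or a joint stands for the part that bears it (a point fixed in the world has none). Each returns a list of dicts, best first, with "score" (0 to 1); they miss things now and then, are a little off and sometimes report something else, mostly with a low value. They report only what shows in the picture. A call takes as long as a camera call.
- search_frame(camera, thing): "location" ([column, row] in pixels, amid what is visible of it).
- regions_of(camera, thing): "pixels" (420x560 bool, what is visible of it) and "location" ([column, row] in pixels, amid what is visible of it).
- pinpoint(camera, thing): "location" ([column, row] in pixels: a listed point, or the origin of a listed thing).
The state is a dict: "time": time; "joint_positions": joint angles; "dq": joint speeds; "tau": joint torques, N m; "tool_pos": TCP position; "tcp_rot": TCP orientation; "contact_force": force on the tool from outside, world axes, zero at the start; "moment": the same for the moment, N m; "grip_width": finger opening in mm; "finger_force": force on a finger pad.
Only numpy, scipy, OpenCV 4.12 (cv2) and the standard library are available. Lean on these libraries where they do the work, as an engineer would, in place of code of your own. Each camera call takes 0.05 s, during which the arm holds its last target. There are 200 camera calls.

## Working session

There is one attempt and no reset: what is moved stays moved. The work goes in short steps, Python scripts to look and compute and a shell command to move; the robot and the scene stay as the last step left them, time stands still between calls to the robot, and variables do not carry over. Pictures are saved under pics/ and viewed, at most 10 in all, crops included, and the job is handed in when it is done.

```bash
mkdir -p pics; cat > h.py <<'E'
import numpy as np, cv2
from plant import *
def K(c):
    m=camera_model(c); f=210/np.tan(np.radians(m["fov_y"])/2); return f,m["cx"],m["cy"],np.array(m["pose"])
def to_z(c,uv,z):
    f,cx,cy,P=K(c); d=P[:3,:3]@np.array([(uv[0]-cx)/f,-(uv[1]-cy)/f,-1]); o=P[:3,3]
    return o+d*(z-o[2])/d[2]
def proj(c,p):
    f,cx,cy,P=K(c); q=P[:3,:3].T@(np.array(p)-P[:3,3]); return cx+f*q[0]/-q[2], cy-f*q[1]/-q[2]
def snap(c,n):
    im=capture(c); cv2.imwrite(f"pics/{n}.png",im[:,:,::-1]); return im
E
python3 - <<'E'
from h import *
np.set_printoptions(precision=1,suppress=True)
a=snap("top","t0");b=snap("side","s0")
print(camera_model("top"),camera_model("side"))
for t,z in [("guard_hinge",128),("guard_handle",157),("fastener_grip",98),("panel_top",72),("vacuum_unit",0),("tape_roll",105),("spatula",0),("wax_jar",0),("foot_cast",0),("wrench",0),("mixing_cup",0)]:
  for c in ("top","side"):
    for r in pinpoint(c,t)[:1]: print(t,c,r["score"],np.array(r["location"]),to_z(c,r["location"],z))
o=get_obs();print(o)
E
```

```text
{'fov_y': 56.951429058278194, 'cx': 275.4593383202007, 'cy': 212.4492025525243, 'pose': array([[   0. ,    1. ,   -0.1,  501. ],
       [  -1. ,    0. ,   -0. , -118.1],
       [  -0. ,    0.1,    1. , 1100.4],
       [   0. ,    0. ,    0. ,    1. ]])} {'fov_y': 51.481763753378395, 'cx': 288.10458128429065, 'cy': 207.27192187640958, 'pose': array([[ -0.9,   0.3,  -0.4, 199.6],
       [ -0.5,  -0.4,   0.7, 645.6],
       [  0. ,   0.9,   0.5, 611.9],
       [  0. ,   0. ,   0. ,   1. ]])}
guard_hinge top 0.82 [216.5 190. ] [681.3  56.2 128. ]
guard_hinge side 0.78 [228.9 223.2] [681.1  54.3 128. ]
guard_handle top 0.6 [269.3 222.4] [597.4 -81.9 157. ]
guard_handle side 0.75 [301.2 196. ] [587.  -79.9 157. ]
fastener_grip top 0.72 [218.3 189.9] [687.2  56.8  98. ]
fastener_grip side 0.59 [283.7 242.5] [572.   16.7  98. ]
panel_top side 0.77 [287.7 253.7] [563.   14.8  72. ]
vacuum_unit top 0.94 [234.4 243.6] [551.1  22.    0. ]
vacuum_unit side 0.85 [286.2 284.8] [557.9  27.4   0. ]
tape_roll top 0.73 [173.2 279.9] [451.1 161.9 105. ]
tape_roll side 0.94 [296.2 301.2] [460.7 160.4 105
[... 241 characters left out ...]
89.2 221.7] [ 621.5 -416.6    0. ]
foot_cast side 0.56 [344.1 191.4] [ 626.9 -423.2    0. ]
wrench top 0.95 [263.9 157.1] [804.9 -55.9   0. ]
wrench side 0.77 [221.5 230.4] [803.7 -65.1   0. ]
mixing_cup top 0.93 [338.5 175.3] [ 753.9 -273.1    0. ]
mixing_cup side 0.72 [282.4 201.7] [ 749.5 -272.6    0. ]
{'time': 1.2, 'joint_positions': array([-1.3,  0.3,  1.5, -0. ,  1.3, -0.1]), 'dq': array([-0., -0., -0.,  0., -0.,  0.]), 'tau': array([ -0. , -43.1, -24.4,   0.1,   0. ,  -0. ]), 'tool_pos': array([ 200.5, -485.2,  226.7]), 'tcp_rot': array([3.1, 0. , 0.4]), 'contact_force': array([-0.5, -1.4, -0.5]), 'moment': array([-0., -0.,  0.]), 'finger_force': 0.0, 'grip_width': 91.63323460668613}
```

```bash
python3 -c "
import cv2,numpy as np
a=cv2.imread('pics/t0.png');b=cv2.imread('pics/s0.png')
cv2.imwrite('pics/both.png',np.vstack([cv2.resize(a,(400,300)),cv2.resize(b,(400,300))]))"
```

```text
(no output)
```

View pics/t0.png

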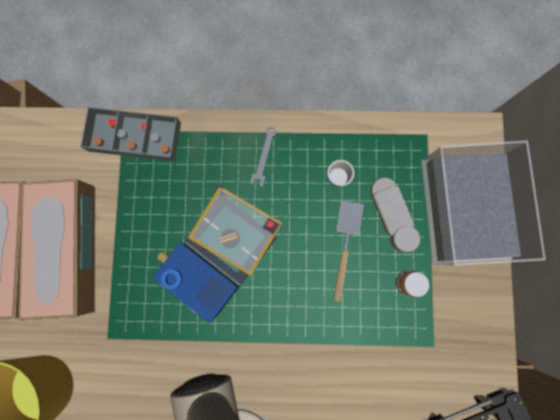

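View pics/s0.png

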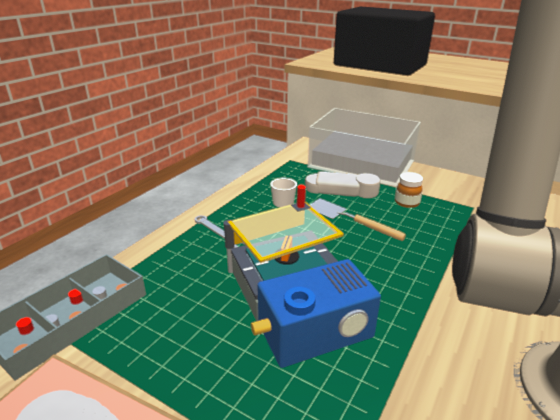

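The pictures show the unit at top-image (230,250), with the hinge near (219,190), the red handle near (270,224), and the bar near (229,238). The motor box is at lower left and the guard is nearly shut.

```bash
cat >> h.py <<'E'
from scipy.optimize import least_squares
from scipy.spatial.transform import Rotation as Ro
def rows(p0,r0,p1,r1):
    """shift (30 mm units) and rotvec (4 deg units) in tool axes from pose0 to pose1"""
    A=Ro.from_euler('xyz',r0);B=Ro.from_euler('xyz',r1)
    return (A.inv().apply(np.array(p1)-p0)/30).round(2),(np.degrees((A.inv()*B).as_rotvec())/4).round(2)
E
python3 - <<'E'
from h import *
np.set_printoptions(precision=2,suppress=True)
ob=[]
for c in ("top","side"):
    im=cv2.imread("pics/"+c[0]+"0.png")[:,:,::-1].astype(int)
    m=(im[...,0]>110)&(im[...,1]<60)&(im[...,2]<60)
    h={"top":(270,224),"side":(301,196)}[c]
    v,u=np.nonzero(m);k=np.hypot(u-h[0],v-h[1])<22;u,v=u[k],v[k];print(c,k.sum(),u.mean(),v.mean(),u.min(),u.max(),v.min(),v.max())
    ob.append((c,(u.mean(),v.mean()),'h'))
S={"top":[((216.5,190),(-85,-95,128)),((234.4,243.6),(0,0,0))],"side":[((228.9,223.2),(-85,-95,128)),((283.7,242.5),(0,0,98)),((287.7,253.7),(0,0,72)),((286.2,284.8),(0,0,0))]}
def U(x,p):
    c,s=np.cos(x[2]),np.sin(x[2]);return [x[0]+c*p[0]-s*p[1],x[1]+s*p[0]+c*p[1],p[2]]
def hd(x,z):
    a=x[2]+x[3]+np.arctan2(165,15);h=U(x,(-85,-95,0));return [h[0]+165.7*np.cos(a),h[1]+165.7*np.sin(a),z]
def res(x):
    r=[]
    for c in S:
        for uv,p in S[c]: r+=list(np.subtract(proj(c,U(x,p)),uv))
    for c,uv,_ in ob: r+=list(3*np.subtract(proj(c,hd(x,155 if c=="side" else 165)),uv))
    return r
s=least_squares(res,[558,22,2.58,.05],loss='soft_l1');print(s.x,np.array(s.fun));print(hd(s.x,157),U(s.x,(-85,-95,128)))
o=get_obs();print(o['tool_pos'],o['tcp_rot'])
x=s.x;print([proj("top",U(x,p)) for p in [(0,0,98),(200,95,105),(200,-95,105),(85,95,105)]])
a=cv2.imread('pics/t0.png')[170:330,140:300];cv2.imwrite('pics/c0.png',cv2.resize(a,(600,600),interpolation=cv2.INTER_CUBIC))
E
```

```text
top 7 270.57142857142856 227.14285714285714 268 273 226 228
side 158 300.7088607594937 196.15822784810126 297 304 185 207
[558.57  22.38   2.55   0.08] [ 0.99 -0.3  -0.04 -2.61 -0.22 -0.28  4.21  3.41 -0.01  2.56  0.92 -1.42
 -3.04 -4.35  1.67 -0.41]
[np.float64(588.5754204253457), np.float64(-83.05199530670185), 157] [np.float64(682.1325223334541), np.float64(53.70895921817643), 128]
[ 200.51 -485.22  226.74] [3.14 0.   0.39]
[(np.float64(229.6120213684533), np.float64(238.91456930730004)), (np.float64(213.08530243836213), np.float64(325.89670295138325)), (np.float64(153.22307511195976), np.float64(281.61425145893406)), (np.float64(239.85154378374335), np.float64(287.76134118646223))]
```

View pics/c0.png

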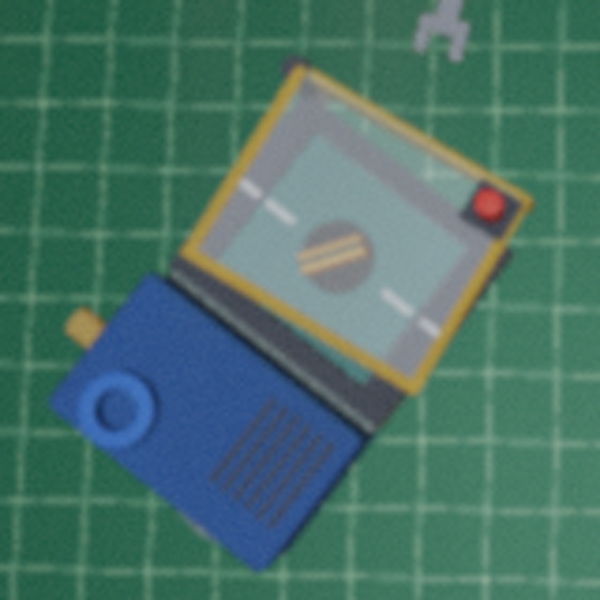

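The crop shows the handle top at (270.7,224.1), the fastener at (228.8,238), the white marks running lower right, and the bar about 35° short. I'll refit using the box corners.

```bash
python3 - <<'E'
from h import *
np.set_printoptions(precision=3,suppress=True)
S={"top":[((216.5,190),(-85,-95,128)),((180.5,243.3),(85,-95,105)),((238.1,286.5),(85,95,105)),((153.3,277.2),(200,-95,105)),((209.9,322),(200,95,105)),((228.8,238),(0,0,105))],"side":[((228.9,223.2),(-85,-95,128)),((283.7,242.5),(0,0,98)),((287.7,253.7),(0,0,72)),((286.2,284.8),(0,0,0))]}
def U(x,p):
    c,s=np.cos(x[2]),np.sin(x[2]);return [x[0]+c*p[0]-s*p[1],x[1]+s*p[0]+c*p[1],p[2]]
def hd(x,z):
    a=x[2]+x[3]+np.arctan2(165,15);h=U(x,(-85,-95,0));return [h[0]+165.7*np.cos(a),h[1]+165.7*np.sin(a),z]
def res(x):
    r=[]
    for c in S:
        for uv,p in S[c]: r+=list(np.subtract(proj(c,U(x,p)),uv))
    for c,uv,z in [("top",(270.7,224.1),178),("side",(300.7,196.2),154)]: r+=list(2*np.subtract(proj(c,hd(x,z)),uv))
    return r
s=least_squares(res,[558,22,2.58,.05],loss='soft_l1');x=s.x;print(x,np.array(s.fun));print(hd(x,157),U(x,(-85,-95,128)))
# independent handle triangulation
t=least_squares(lambda q:list(np.subtract(proj("top",[q[0],q[1],178]),(270.7,224.1)))+list(np.subtract(proj("side",[q[0],q[1],154]),(300.7,196.2))),[590,-80]);print(t.x,t.fun)
b=[to_z("top",(140+u/3.75,170+v/3.75),110) for u,v in [(300,267),(366,243)]];d=b[1]-b[0];print("bar",np.arctan2(d[1],d[0]),x[2]-np.arctan2(d[1],d[0])-np.pi)
b=[to_z("top",(140+u/3.75,170+v/3.75),70) for u,v in [(250,190),(430,328)]];d=b[1]-b[0];print("mark",b,np.arctan2(d[1],d[0])-np.pi/2+2*np.pi)
h=hd(x,190);print(rows(get_obs()['tool_pos'],get_obs()['tcp_rot'],[h[0],h[1],240],[np.pi,0,0]))
E
```

```text
[561.065  22.866   2.521   0.106] [ 2.21  -1.565 -0.564 -1.057  0.205  0.56  -1.287  1.238  0.601  2.392
  0.284 -0.222 -0.617 -1.413  3.029  3.146 -1.172  2.29  -0.2   -1.697
 -0.524  0.038  0.135 -1.124]
[np.float64(591.1784927695519), np.float64(-85.56429441296851), 157] [np.float64(685.4662353927173), np.float64(50.69395888211707), 128]
[591.079 -85.494] [-0.292  0.06   0.091 -0.537]
bar -1.202398931953463 0.5815726298381705
mark [array([607.994,  89.814,  70.   ]), array([512.356, -41.898,  70.   ])] 2.5135520655113535
(array([17.12, -7.34, -0.44]), array([0.  , 0.  , 5.61]))
```

```bash
python3 -m pendant '[0.95,-0.41,0,0,0,0,-1, 0.95,-0.41,0,0,0,0,-1, 0.95,-0.41,0,0,0,0,-1, 0.95,-0.41,0,0,0,0,-1, 0.95,-0.41,0,0,0,0,-1, 0.95,-0.41,0,0,0,0,-1, 0.95,-0.41,0,0,0,0,-1, 0.95,-0.41,0,0,0,0,-1, 0.95,-0.41,0,0,0,0,-1, 0.95,-0.41,0,0,0,0,-1, 0.95,-0.41,0,0,0,0,-1, 0.95,-0.41,0,0,0,0,-1]'
python3 -m pendant '[0.95,-0.41,0,0,0,0,-1, 0.95,-0.41,0,0,0,0,-1, 0.95,-0.41,0,0,0,0,-1, 0.95,-0.41,0,0,0,0,-1, 0.95,-0.41,0,0,0,0,-1, 0.95,-0.41,0,0,0,0,-1, 0,0,0,0,0,1,-1, 0,0,0,0,0,1,-1, 0,0,0,0,0,1,-1, 0,0,0,0,0,1,-1, 0,0,0,0,0,1,-1, 0,0,0,0,0,0.6,-1]'
python3 - <<'E'
from h import *
o=get_obs();print(o)
print(rows(o['tool_pos'],o['tcp_rot'],[591,-85.5,142],[np.pi,0,0]))
im=snap("side","s1")
E
```

```text
time: 2.4
tool_pos: [461.0, -217.2, 226.8]
tcp_rot: [3.141, -0.0, 0.392]
contact_force: [0.4, -1.5, 0.2]
grip_width: 91.8
finger_force: 0.0
time: 3.6
tool_pos: [590.1, -84.7, 226.6]
tcp_rot: [3.142, 0.0, -0.002]
contact_force: [-0.4, -0.2, 0.1]
grip_width: 91.8
finger_force: 0.0
{'time': 3.6, 'joint_positions': array([-2.71045185e-01,  4.74032719e-01,  1.31776577e+00, -5.59974651e-05,
        1.34992544e+00,  1.30141867e+00]), 'dq': array([ 0.00164785, -0.00196523,  0.00049254, -0.00087932, -0.00164407,
        0.39446216]), 'tau': array([ 1.40566882e-02, -5.06922269e+01, -2.53011078e+01,  5.52844699e-02,
       -6.87369774e-02, -3.01719625e-01]), 'tool_pos': array([590.0684814 , -84.69351965, 226.6224832 ]), 'tcp_rot': array([ 3.14157493e+00,  1.41083276e-04, -1.65525350e-03]), 'contact_force': array([-0.42443558, -0.15677525,  0.11864923]), 'moment': array([0.03677216, 0.00348456, 0.02475271]), 'finger_force': 0.0, 'grip_width': 91.79249082296303}
(array([0.03, 0.03, 2.82]), array([ 0.  ,  0.  , -0.02]))
```

View pics/s1.png

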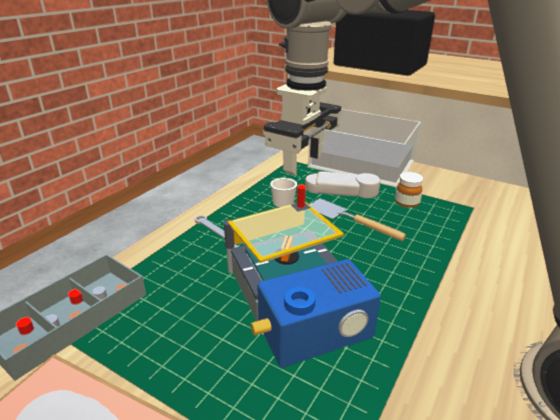

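The side view shows the fingers straddling the post, which is at (301,196), with the tool right above it. The far swing is near the reach limit, so I'll tilt the tool outward first.

```bash
python3 -m pendant '[0,0,0,0,1,0,-1, 0,0,0,0,1,0,-1, 0,0,0,0,1,0,-1, 0,0,0,0,1,0,-1, 0,0,0,0,1,0,-1, 0,0,0,0,1,0,-1]'
python3 - <<'E'
from h import *
o=get_obs();R=Ro.from_euler('xyz',o['tcp_rot']);print(R.as_matrix().round(2))
tg=np.array([591,-85.5,158])+19*R.apply([0,0,1])
print(rows(o['tool_pos'],o['tcp_rot'],tg,o['tcp_rot']))
# swing: grasp-point increments from the current handle angle, world & tool axes
H=np.array([684.5,51.2]);P=np.array([591,-85.5]);a0=np.arctan2(*(P-H)[::-1]);r=np.hypot(*(P-H));print(a0,r)
prev=P
for g in np.linspace(.1,1.48,13)[1:]:
    a=a0+g-.1;q=H+r*np.array([np.cos(a),np.sin(a)]);d=q-prev;prev=q
    print(round(g,2),q.round(),(R.inv().apply([d[0],d[1],0])/30).round(2))
E
```

```text
time: 4.25
tool_pos: [590.0, -84.8, 227.1]
tcp_rot: [3.141, -0.422, 0.002]
contact_force: [1.2, -0.0, -0.6]
grip_width: 91.5
finger_force: 0.0
[[ 0.91  0.    0.41]
 [ 0.   -1.   -0.  ]
 [ 0.41  0.   -0.91]]
(array([-0.91,  0.02,  2.75]), array([0., 0., 0.]))
-2.170689175531562 165.61745077134836
0.22 [607. -95.] [0.5  0.33 0.22]
0.33 [ 625. -103.] [0.53 0.26 0.24]
0.44 [ 643. -109.] [0.55 0.2  0.25]
0.56 [ 661. -113.] [0.57 0.13 0.25]
0.68 [ 680. -114.] [0.58 0.05 0.26]
0.79 [ 699. -114.] [ 0.58 -0.02  0.26]
0.9 [ 718. -111.] [ 0.57 -0.09  0.26]
1.02 [ 737. -106.] [ 0.56 -0.16  0.25]
1.14 [754. -99.] [ 0.54 -0.23  0.24]
1.25 [771. -90.] [ 0.51 -0.3   0.23]
1.36 [787. -79.] [ 0.48 -0.36  0.21]
1.48 [801. -67.] [ 0.43 -0.42  0.19]
```

```bash
python3 -m pendant '[-0.91,0.02,0,0,0,0,-1, 0,0,0.9,0,0,0,-1, 0,0,0.9,0,0,0,-1, 0,0,0.95,0,0,0,-1, 0,0,0,0,0,0,1, 0,0,0,0,0,0,1, 0,0,0,0,0,0,1, 0,0,0,0,0,0,1, 0,0,0,0,0,0,1, 0,0,0,0,0,0,1]'
```

```text
time: 5.25
tool_pos: [598.8, -85.4, 141.0]
tcp_rot: [3.141, -0.42, 0.001]
contact_force: [-0.4, 0.1, -0.1]
grip_width: 48.6
finger_force: 0.0
```

```bash
python3 -m pendant '[0,0,0,0,0,0,1, 0,0,0,0,0,0,1, 0,0,0,0,0,0,1, 0,0,0,0,0,0,1, 0,0,0,0,0,0,1]'
```

```text
time: 5.75
tool_pos: [599.4, -83.4, 140.2]
tcp_rot: [-3.139, -0.42, 0.0]
contact_force: [6.2, 11.0, -2.9]
grip_width: 17.4
finger_force: 30.0
```

```bash
python3 -m pendant '[0.5,0.27,0.22,0,0,0,1, 0.53,0.26,0.24,0,0,0,1, 0.55,0.2,0.25,0,0,0,1, 0.57,0.13,0.25,0,0,0,1, 0.58,0.05,0.26,0,0,0,1, 0.58,-0.02,0.26,0,0,0,1]'
python3 -c "
from h import *
o=get_obs();R=Ro.from_euler('xyz',o['tcp_rot']);print(o['tool_pos']-19*R.apply([0,0,1]),o['contact_force'],o['finger_force'])"
```

```text
time: 6.35
tool_pos: [707.9, -111.9, 140.3]
tcp_rot: [3.141, -0.418, 0.001]
contact_force: [-2.6, 1.1, 4.0]
grip_width: 17.3
finger_force: 30.0
[ 700.19303002 -111.89331227  157.6183061 ] [-2.56653976  1.14065896  4.0093033 ] 29.99990075826645
```

Tracking the arc well with low forces, so I'll continue.

```bash
python3 -m pendant '[0.57,-0.09,0.26,0,0,0,1, 0.56,-0.16,0.25,0,0,0,1, 0.54,-0.23,0.24,0,0,0,1, 0.51,-0.3,0.23,0,0,0,1, 0.48,-0.36,0.21,0,0,0,1, 0.43,-0.42,0.19,0,0,0,1, 0,0,0,0,0,0,1]'
python3 -c "
from h import *
o=get_obs();R=Ro.from_euler('xyz',o['tcp_rot']);p=o['tool_pos']-19*R.apply([0,0,1]);print(p,o['contact_force'],o['finger_force'],o['joint_positions'])
d=p[:2]-np.array([684.5,51.2]);print(np.arctan2(d[1],d[0])+2.1707+.1,np.hypot(*d))"
```

```text
time: 7.05
tool_pos: [813.1, -69.4, 140.5]
tcp_rot: [3.134, -0.427, 0.001]
contact_force: [14.8, -17.2, -6.0]
grip_width: 16.9
finger_force: 30.0
[805.26472568 -69.2895954  157.76612011] [ 14.83408813 -17.18267799  -5.9735799 ] 30.02436876296997 [-0.21027862  0.7306099   1.17872777  0.11010775  0.81522426  1.30200592]
1.4864422520733935 170.59267735587017
```

```bash
python3 -m pendant '[0,0,0,0,0,0,-1, 0,0,0,0,0,0,-1, 0,0,0,0,0,0,-1, 0,0,0,0,0,0,-1, 0,0,0,0,0,0,-1, 0,0,0,0,0,0,-1, 0,0,-0.9,0,0,0,-1, 0,0,-0.9,0,0,0,-1, 0,0,-0.9,0,0,0,-1, 0,0,-0.9,0,0,0,-1]'
python3 - <<'E'
from h import *
snap("top","t2");snap("side","s2")
for c in ("top","side"):
    im=cv2.imread(f"pics/{c[0]}2.png")[:,:,::-1].astype(int)
    u0,v0=proj(c,(801,-67,157));m=(im[...,0]>100)&(im[...,1]<60)&(im[...,2]<60)
    v,u=np.nonzero(m);k=np.hypot(u-u0,v-v0)<30;print(c,u0,v0,k.sum(),u[k].mean(),v[k].mean(),to_z(c,(u[k].mean(),v[k].mean()),157))
a=cv2.imread('pics/t2.png')[110:310,140:340];b=cv2.imread('pics/s2.png')[150:350,180:380];cv2.imwrite('pics/c2.png',cv2.resize(np.hstack([a,b]),(800,400),interpolation=cv2.INTER_CUBIC))
o=get_obs();print(o['tool_pos'],o['tcp_rot'],o['joint_positions'].round(2),o['contact_force'])
E
```

```text
time: 8.05
tool_pos: [764.5, -64.9, 239.6]
tcp_rot: [3.142, -0.419, 0.001]
contact_force: [-0.2, 0.1, 0.3]
grip_width: 90.4
finger_force: 0.0
top 265.1399633386913 141.84853386696767 0 nan nan [nan nan nan]
side 218.8830584975347 174.50889640556557 123 221.65040650406505 175.84552845528455 [791.19700958 -64.92009315 157.        ]
[766.02630356 -65.2336613  244.3945273 ] [ 3.13960437e+00 -4.27025281e-01  1.69019149e-03] [-0.22  0.56  1.2   0.11  0.96  1.3 ] [ 0.71338032 -0.18950818  0.588272  ]<stdin>:6: RuntimeWarning: Mean of empty slice.
  ret = ret.dtype.type(ret / rcount)
```

View pics/c2.png

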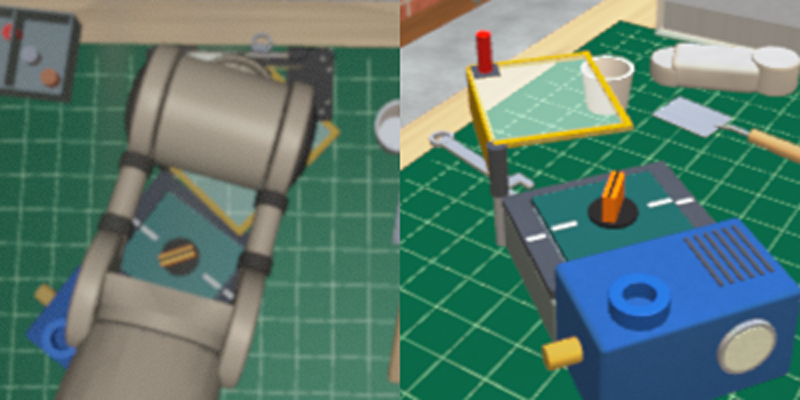

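The pictures show the guard open about 1.45 rad and clear of the panel. The bar is still about 0.6 rad with its disc at top-image (230,238), and every bystander is in place.

```bash
python3 -m pendant '[-0.9,0,0,0,-1,0,-1, -0.9,0,0,0,-1,0,-1, -0.9,0,0,0,-1,0,-1, -0.9,0,0,0,-1,0,-1, -0.9,0,0,0,-1,0,-1, -0.9,0,0,0,-1,0,-1]'
python3 - <<'E'
from h import *
o=get_obs();print(o['tcp_rot'],rows(o['tool_pos'],o['tcp_rot'],[560,23,190],[np.pi,0,1.94]),(Ro.from_euler('xyz',o['tcp_rot']).inv().apply(np.array([560,23,190])-o['tool_pos'])/30))
t=least_squares(lambda q:list(np.subtract(proj("top",[q[0],q[1],110]),(229.2,238)))+list(np.subtract(proj("side",[q[0],q[1],78]),(286.5,256))),[560,20]);print(t.x,t.fun)
E
```

```text
time: 8.75
tool_pos: [607.7, -65.0, 198.3]
tcp_rot: [-3.141, 0.005, 0.001]
contact_force: [-0.1, -1.5, -0.6]
grip_width: 91.7
finger_force: 0.0
[-3.14124608e+00  4.50016520e-03  1.04520799e-03] (array([-1.59, -2.94,  0.28]), array([ -0.07,   0.04, -27.77])) [-1.58610501 -2.93516749  0.28465031]
[559.37070944  24.91518541] [-1.20655338  0.30094243  0.27260355 -1.59650723]
```

```bash
python3 -m pendant '[-0.53,-0.99,0,0,0,0,-1, -0.53,-0.99,0,0,0,0,-1, -0.53,-0.99,0,0,0,0,-1, 0,0,0,0,0,-1,-1, 0,0,0,0,0,-1,-1, 0,0,0,0,0,-1,-1, 0,0,0,0,0,-1,-1, 0,0,0,0,0,-1,-1, 0,0,0,0,0,-1,-1, 0,0,0,0,0,-1,-1, 0,0,0,0,0,-1,-1, 0,0,0,0,0,-1,-1]' >/dev/null
python3 -m pendant '[0,0,0,0,0,-1,-1, 0,0,0,0,0,-1,-1, 0,0,0,0,0,-1,-1, 0,0,0,0,0,-1,-1, 0,0,0,0,0,-1,-1, 0,0,0,0,0,-1,-1, 0,0,0,0,0,-1,-1, 0,0,0,0,0,-1,-1, 0,0,0,0,0,-1,-1]' >/dev/null
python3 -m pendant '[0,0,0,0,0,-1,-1, 0,0,0,0,0,-1,-1, 0,0,0,0,0,-1,-1, 0,0,0,0,0,-1,-1, 0,0,0,0,0,-1,-1, 0,0,0,0,0,-1,-1, 0,0,0,0,0,-1,-1, 0,0,0,0,0,-1,-1, 0,0,0,0,0,-1,-1, 0,0,0,0,0,-0.7,-1, 0,0,0,0,0,0,-1]'
python3 - <<'E'
from h import *
o=get_obs();print(o['joint_positions'].round(2),rows(o['tool_pos'],o['tcp_rot'],[560,24,87],[np.pi,0,1.94]))
snap("side","s3");b=cv2.imread('pics/s3.png')[100:300,180:380];cv2.imwrite('pics/c3.png',cv2.resize(b,(600,600),interpolation=cv2.INTER_CUBIC))
E
```

```text
time: 11.95
tool_pos: [561.1, 24.0, 198.7]
tcp_rot: [-3.14, -0.0, 1.935]
contact_force: [0.2, 0.8, -0.6]
grip_width: 91.6
finger_force: 0.0
[-0.09  0.43  1.46 -0.    1.25 -0.46] (array([ 0.01, -0.03,  3.72]), array([-0.02, -0.01, -0.07]))
```

View pics/c3.png

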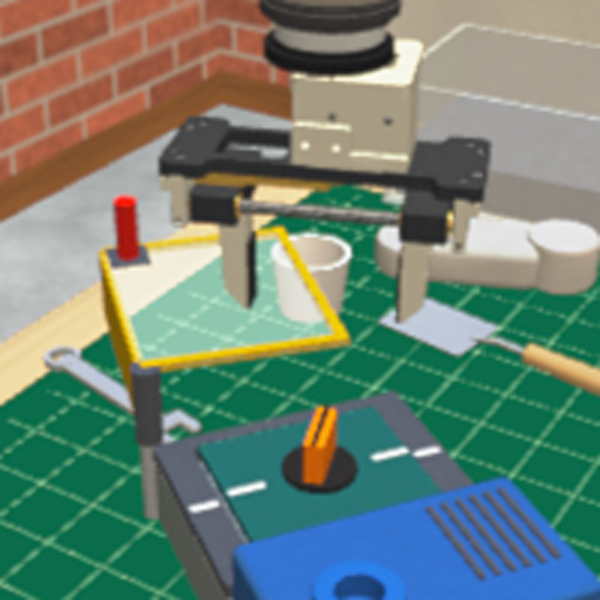

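The fingers straddle the orange bar, which is at crop (318,445), with its slot along tool x. I'll descend and grip.

```bash
python3 -m pendant '[0,0,0.93,0,0,0,-1, 0,0,0.93,0,0,0,-1, 0,0,0.93,0,0,0,-1, 0,0,0.9,0,0,0,-1, 0,0,0,0,0,0,1, 0,0,0,0,0,0,1, 0,0,0,0,0,0,1, 0,0,0,0,0,0,1, 0,0,0,0,0,0,1, 0,0,0,0,0,0,1, 0,0,0,0,0,0,1, 0,0,0,0,0,0,1]'
python3 -m pendant '[0,0,0,0,0,0,1, 0,0,0,0,0,0,1, 0,0,0,0,0,0,1, 0,0,0,0,0,0,1]'
```

```text
time: 13.2
tool_pos: [561.3, 23.8, 89.1]
tcp_rot: [3.141, 0.0, 1.935]
contact_force: [-0.1, -1.1, -0.9]
grip_width: 32.3
finger_force: 0.0
time: 13.6
tool_pos: [562.0, 24.1, 89.0]
tcp_rot: [3.14, 0.0, 1.934]
contact_force: [4.3, 2.7, -2.3]
grip_width: 13.3
finger_force: 29.8
```

```bash
python3 -m pendant '[0,0,0,0,0,1,1, 0,0,0,0,0,1,1, 0,0,0,0,0,1,1, 0,0,0,0,0,1,1, 0,0,0,0,0,1,1, 0,0,0,0,0,1,1, 0,0,0,0,0,1,1, 0,0,0,0,0,1,1, 0,0,0,0,0,1,1, 0,0,0,0,0,1,1, 0,0,0,0,0,1,1, 0,0,0,0,0,1,1]'
python3 -m pendant '[0,0,0,0,0,1,1, 0,0,0,0,0,1,1, 0,0,0,0,0,0.1,1, 0,0,0,0,0,0,1, 0,0,0,0,0,0,1]'
python3 -m pendant '[0,0,0,0,0,0,-1, 0,0,0,0,0,0,-1, 0,0,0,0,0,0,-1, 0,0,0,0,0,0,-1, 0,0,0,0,0,0,-1, 0,0,0,0,0,0,-1, 0,0,-1,0,0,0,-1, 0,0,-1,0,0,0,-1, 0,0,-1,0,0,0,-1]'
python3 - <<'E'
from h import *
snap("side","s4");snap("top","t4")
b=cv2.imread('pics/s4.png')[200:300,230:330];a=cv2.imread('pics/t4.png')[180:280,180:280];cv2.imwrite('pics/c4.png',cv2.resize(np.hstack([a,b]),(800,400),interpolation=cv2.INTER_CUBIC))
E
```

```text
time: 14.8
tool_pos: [559.7, 24.3, 89.0]
tcp_rot: [-3.138, 0.001, 1.094]
contact_force: [-3.9, 2.7, 3.1]
grip_width: 13.6
finger_force: 29.8
time: 15.3
tool_pos: [559.3, 24.5, 89.0]
tcp_rot: [-3.138, 0.002, 0.951]
contact_force: [-4.6, 2.6, 4.1]
grip_width: 13.6
finger_force: 29.8
time: 16.2
tool_pos: [561.0, 23.9, 179.9]
tcp_rot: [-3.141, 0.0, 0.95]
contact_force: [0.7, -0.2, -0.0]
grip_width: 80.9
finger_force: 0.0
```

View pics/c4.png

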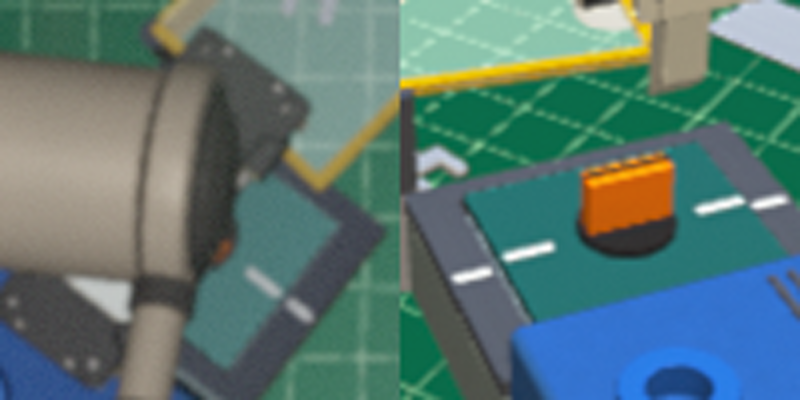

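The slot visually parallels the marks; I'll check numerically and plan the press point on the panel, at unit (0,+47), away from the hinge.

```bash
python3 - <<'E'
from h import *
def ang(p,q,z):
    w=[to_z("side",(230+(u-400)/4,200+v/4),z) for u,v in (p,q)];d=w[1]-w[0];return np.degrees(np.arctan2(d[1],d[0])),w[0].round(),w[1].round()
print(ang((455,278),(785,202),71),ang((505,257),(743,204),72));print(ang((586,181),(673,160),110),ang((588,209+27),(671,213),78))
im=cv2.imread('pics/s4.png')[200:300,230:330]
cv2.imwrite('pics/c5.png',cv2.resize(im[30:70,40:75],(700,800))[:600])
yaw=2.518
for f in [(0,47),(-35,47),(0,52)]:
    c,s=np.cos(yaw),np.sin(yaw);p=np.array([560+c*f[0]-s*f[1],24+s*f[0]+c*f[1],90]);o=get_obs()
    print(f,p,rows(o['tool_pos'],o['tcp_rot'],p,o['tcp_rot']))
print(o['joint_positions'])
E
```

```text
(np.float64(-127.55391717784262), array([611., 104.,  71.]), array([501., -39.,  71.])) (np.float64(-128.0349351481277), array([598.,  78.,  72.]), array([518., -24.,  72.]))
(np.float64(-125.46705281301485), array([570.,  47., 110.]), array([543.,   8., 110.])) (np.float64(-123.61939647834667), array([568.,  49.,  78.]), array([542.,  10.,  78.]))
(0, 47) [532.55409677 -14.15393028  90.        ] (array([-1.64, -0.13,  3.1 ]), array([0., 0., 0.]))
(-35, 47) [560.96659804 -34.59236886  90.        ] (array([-1.64,  1.04,  3.11]), array([0., 0., 0.]))
(0, 52) [529.63431983 -18.21285904  90.        ] (array([-1.81, -0.13,  3.1 ]), array([0., 0., 0.]))
[-9.38894875e-02  4.44954978e-01  1.48918304e+00 -8.26061264e-05
  1.19909283e+00  5.26629397e-01]
```

Slot is within about 2° of the marks. I'll move sideways, shut the fingers and descend to just above the panel.

```bash
python3 -m pendant '[-0.82,-0.07,0,0,0,0,1, -0.82,-0.06,0,0,0,0,1, 0,0,0,0,0,0,1, 0,0,0,0,0,0,1, 0,0,0,0,0,0,1, 0,0,0,0,0,0,1, 0,0,0,0,0,0,1, 0,0,0,0,0,0,1, 0,0,0,0,0,0,1, 0,0,0,0,0,0,1, 0,0,0,0,0,0,1, 0,0,0,0,0,0,1]'
python3 -m pendant '[0,0,0,0,0,0,1, 0,0,0,0,0,0,1, 0,0,0.8,0,0,0,1, 0,0,0.8,0,0,0,1, 0,0,0.8,0,0,0,1, 0,0,0.6,0,0,0,1, 0,0,0.2,0,0,0,1, 0,0,0.1,0,0,0,1, 0,0,0,0,0,0,1]'
python3 -c "
from h import *
snap('side','s6');b=cv2.imread('pics/s6.png')[170:300,220:350];cv2.imwrite('pics/c6.png',cv2.resize(b,(600,600),interpolation=cv2.INTER_CUBIC))"
```

```text
time: 17.5
tool_pos: [529.4, -13.9, 179.0]
tcp_rot: [3.142, 0.0, 0.95]
contact_force: [0.8, 0.1, -0.8]
grip_width: 2.6
finger_force: 0.0
time: 18.4
tool_pos: [529.8, -14.0, 80.4]
tcp_rot: [3.141, -0.0, 0.95]
contact_force: [0.4, -1.2, 0.2]
grip_width: 0.7
finger_force: 0.0
```

View pics/c6.png

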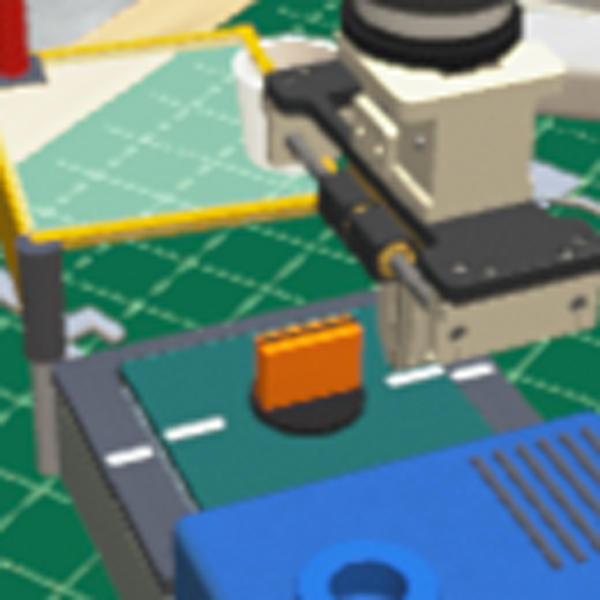

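The shut fingers are above the panel beside the far mark. The gripper body could brush the open roof, so I'll shift 35 mm toward the motor box before pressing.

```bash
python3 -m pendant '[0,-0.58,0,0,0,0,1, 0,-0.58,0,0,0,0,1, 0,0,0.2,0,0,0,1, 0,0,0.1,0,0,0,1, 0,0,0.1,0,0,0,1, 0,0,0,0,0,0,1]'
```

```text
time: 19.05
tool_pos: [501.7, 6.3, 68.5]
tcp_rot: [3.142, -0.001, 0.95]
contact_force: [-4.1, 3.7, 9.8]
grip_width: 0.7
finger_force: 4.8
```

```bash
python3 -m pendant '[0,0,0.1,0,0,0,1, 0,0,0.07,0,0,0,1, 0,0,0.05,0,0,0,1, 0,0,0,0,0,0,1]'
```

```text
time: 19.45
tool_pos: [501.8, 6.3, 65.7]
tcp_rot: [3.14, -0.001, 0.95]
contact_force: [-15.2, 4.6, 44.2]
grip_width: 0.2
finger_force: 21.9
```

```bash
python3 -m pendant '[0,0,-0.06,0,0,0,1, 0,0,0,0,0,0,1, 0,0,0,0,0,0,1, 0,0,0,0,0,0,1, 0,0,0,0,0,0,1, 0,0,0,0,0,0,1, 0,0,0,0,0,0,1]'
python3 -c "
from h import *
snap('side','s7');b=cv2.imread('pics/s7.png')[150:310,200:360];cv2.imwrite('pics/c7.png',cv2.resize(b,(600,600),interpolation=cv2.INTER_CUBIC))"
```

```text
time: 20.15
tool_pos: [501.7, 6.3, 65.9]
tcp_rot: [3.14, -0.001, 0.95]
contact_force: [-9.5, 2.8, 28.0]
grip_width: 0.3
finger_force: 14.1
```

View pics/c7.png

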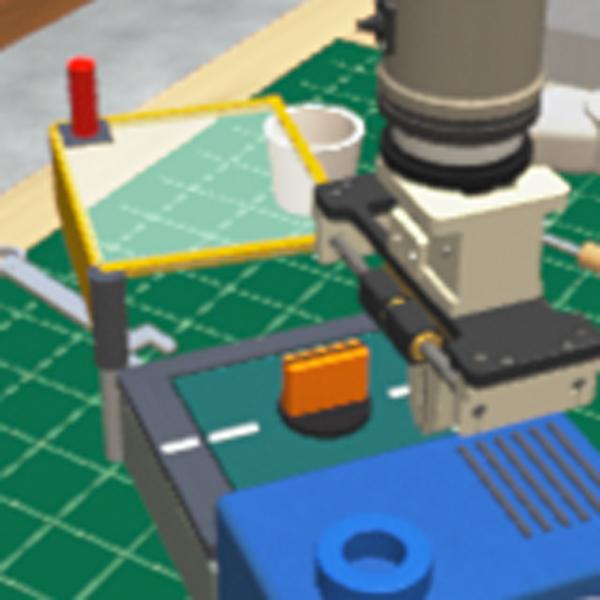

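The panel sits flush and the fingers are pressing it at 28 N. The bar is still in line with the marks, and the guard is open.

```bash
python3 -c "
from plant import *
print(close_job())"
```

```text
the job is handed in; nothing more can be done
None
```

I handed the job in at about 20 s with the guard open about 1.45 rad, the slot within about 2–4° of the white marks, the panel flush and held down by the shut fingers at about 28 N, and the bystanders undisturbed as far as the pictures show; the hand-in returned no verdict.

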